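Unbolt and lift off the cover of a bench test case

TASK

Open the sloping test case: lift the handle of its barrel bolt out of the notch, draw the bolt back and let the handle drop fully into the other notch. Then lift the loose cover off without striking the case or its lamp hard, and set it down, without dropping it, right way up in the middle of the green-blue mat, lined up with the mat's long sides. Leave the spray can, jar and parts bin where they stand.

Things in the scene. Friction and masses are not known exactly. Their poses are not given: they have to be found in the camera images.
- case: Fixed cream wedge-shaped test case, 220 mm deep (its x) by 240 mm wide (y). Origin: centre of its underside, on the bench; x level towards its high rear, y to its left, z up. The top face slopes 25 degrees, 35 mm high at the front, 138 mm at the rear; its outward normal is (-0.423, 0, 0.906) and downhill is (-0.906, 0, -0.423) in this frame. A 12 mm high rim on it locates the cover
- lamp (a point): centre of the underside of the white lamp bar, 54 mm (case x) by 230 mm (case y), 22 mm thick, underside 275 mm above the bench, on two posts at the case's rear corners. It hangs over the rear of the slope, so there is no room for an upright gripper over the cover's handle: come in tilted, along the face's normal. Fixed, axes as the case
- bolt_axis (a point): fixed point on the axis of the brass bolt rod, which runs along the case's y across the slope, 26 mm off the face, just below the cover. A steel rack stands 21 to 27 mm downhill of the axis; its teeth, tops 40 mm off the face, form two notches for the bolt's handle, 45 mm apart. Axes as the case
- bolt (a joint): slide of the bolt along the case's +y, m: 0 = shot, handle in the first notch, rod through the steel eye of the cover, which is thus locked; 0.045 = fully drawn back, its end stop, in line with the second notch, cover free. Friction about 1.5 N; the handle has about 2.5 mm of play either way in a notch
- handle (a joint): swing of the bolt's handle about the rod, rad: 0 = fully down in a notch (pointing downhill, raised 12 degrees off the sloping face); grows as it is lifted. Above 0.65 it is clear of the teeth and the bolt can slide; it stops at 1.1. Let go, it falls by its own weight
- bolt_grip (a point): centre of the red sleeve (10 mm thick, 34 mm long) on the bolt's handle, which is 80 mm long; this point is 65 mm from the rod's axis, and 39 mm off the face when down. It moves with the bolt. Its y is along the rod; with the handle down its x points uphill and z along the face's normal. Pinch it across y
- cover_center (a point): loose aluminium cover, 96 mm (its x) by 160 mm (y), 18 mm high, about 0.32 kg, sitting over the rim with 2.5 mm play; lift it over 12 mm along the face's normal to free it. Origin at its centre, 9 mm above its lower edge; z out of its top, x uphill. At -x a steel eye for the bolt sticks out to x -88 mm at y -45 mm, top 44 mm, bottom 8 mm above the lower edge
- cover_handle (a point): centre of the black bar handle on top of the cover: bar along the cover's y, 100 mm long, 16 mm wide (x), 14 mm thick, 54 mm above the skirt's lower edge and 36 mm above the plate's top, on two posts 40 mm either side. Same axes as the cover
- mat: fixed green-blue rubber mat, 220 mm (its x, the long side) by 170 mm (its y), 4 mm thick; origin at the centre of its underside, on the bench. It lies either left or right of the case
- bin_center (a point): bystander: open blue parts bin 150 x 110 x 55 mm, on the other side of the case from the mat; point at its centre
- spray_center (a point): bystander: spray can, yellow with pale top, 60 mm across, 190 mm tall, standing beside the case's rear, left or right; point at its centre
- jar_center (a point): bystander: jar with a black lid, 66 mm across, 110 mm tall, standing beside the case's rear, on the other side from the can; point at its centre
Mind the look-alikes: they are no part of the job. Of the things like the part that bears cover_center, leave any that is red or turquoise; of the rest the larger one is meant.

How it is judged:
On the way, in this order (a step that is already met when the one before it is completed fails the run):
1. the bolt's handle is lifted out of its notch (value of joint handle above 0.5 rad), for 0.1 s.
2. the bolt is drawn back and its handle is down in the other notch, with the cover still on the case (value of joint bolt above 0.04 m and value of joint handle below 0.12 rad and distance of cover_center from where it was at the start of the episode below 0.03 m), for 0.2 s.
3. the cover is lifted off the case (distance of cover_center from where it was at the start of the episode above 0.07 m), for 0.2 s.
At the end, for the whole second after the job is handed in: The bolt is drawn back (more than 40 mm) with its handle down in the second notch (within 0.12 rad); the cover rests, released and still, flat (4 degrees) and handle up on the mat, its centre within 30 mm of the mat's centre and its long side within 0.2 rad of the mat's long side (value of joint bolt above 0.04 m and value of joint handle below 0.12 rad and horizontal distance between cover_center and mat below 0.03 m and height (world z) of cover_center between 0.009 and 0.017 m and z of cover_handle in the frame of mat above 0.05 m and angle between cover_center's own z axis and vertical below 0.07 rad and angle between the y axis of cover_center and the x axis of mat, either way round below 0.2 rad and linear speed of cover below 0.02 m/s and contact force between the fingers and cover below 0.1 N); the robot touches nothing.
It fails at once if the cover is dropped or thrown (contact force between the fingers and cover below 0.05 N and linear speed of cover above 0.5 m/s).
It fails at once if the case or its lamp is struck hard by the arm or with the cover (contact force between case and the arm above 40 N or contact force between case and cover above 60 N).
It fails at once if a bystander is shifted by more than 25 mm (distance of any of spray_center, jar_center, bin_center from where it was at the start of the episode above 0.025 m).
It also fails if it takes over 59 s, if anything falls off the work surface, if the arm or the gripper's body presses on something with over 40 N, if the wrist force passes 120 N, or if a joint passes its speed limit or range.

ROBOT

A 6-joint arm with a two-finger parallel gripper is mounted at the origin on the work surface. World frame = base frame: x ahead of the robot, y to its left, z up, the work surface at z = 0. Lengths are in m, angles in rad, forces in N, time in s.
With the tool pointing down it reaches from about 0.35 to 0.975 m from the base axis. Payload 4.9 kg.
Tool frame: the origin (TCP) lies midway between the tips of the shut fingers; the grasp point (between the pads) lies 19 mm behind it; z points along the fingers, y is the line along which they close (so a half turn about z gives the same grasp; the last joint's range is limited). The gripper opens to 85 mm and grips with 20 to 120 N. Pads are 22 mm wide; open, the fingers measure 114 mm over their backs; the gripper's body (76 mm by 85 mm) begins 54 mm behind the grasp point. The pads swing forward as they close: fully open they stand 13 mm farther back than shut.
Start: joints at [-1.399, 0.053, 1.613, -0, 1.476, -0.119], TCP at [0.179, -0.599, 0.231] pointing down, gripper open.
Joint ranges: [-3.01, 3.01], [-1.01, 2.22], [0.06, 2.58], [-1.02, 4.17], [0.09, 2.62], [-3.14, 3.14]. Speed limits (rad/s): [2.57, 2.57, 3.14, 3.14, 3.14, 3.14].

INTERFACE

Orientations are given as a rotation vector (axis times angle).
In Python, from station import ctrl, optics, job gives the robot as it stands.
- The arm moves only by the shell command python3 -m jog 'ROWS' [OPENING] [FORCE]. ROWS is JSON, a list of rows, each a list of 2 entries, a list of its own where there are three numbers: the shift along the tool's x, y, z in m, then the turn, a rotation vector about the tool's x, y, z in rad. A call has 1 to 5 rows; each row is the pose to reach, as a shift and turn from the pose commanded when the call began, along the tool's axes at that moment; what a row does not reach only later rows make up. A row lasts 1/10 s, in which the tool goes at most 50 mm and 8.59 degrees, less where a joint would pass 70% of its speed; a pose out of reach is approached as far as the arm can. A call with a gripper value outside its range is refused whole. OPENING is the opening, from 0 (shut) to 1 (fully open), set as the call begins (- or left out, the last holds). The fingers move at their own pace and stop on an object; FORCE is the grip in N (left out, the last holds). Time passes only in rows, so rows that repeat a pose let the fingers close. It gives the time, the measured TCP pose, the force, the opening and the grip force at its end, in the units of the state.
- ctrl.get_obs(): the state, without advancing time (a new reading comes with each control period).
- optics.get_image(name): name is "scene" or "side" or "wrist"; returns a dict with "image" (480x640x3 uint8, blue, green, red), "fx", "fy", "cx", "cy" (pixels), "D" ([k1, k2, p1, p2, k3] as OpenCV has them; the pictures are not rectified), "rvec" (rotation vector, rad) and "tvec" (3), from world to camera coordinates, as OpenCV has them; the wrist camera has in their place "mount" (4x4, takes a point from camera to tool coordinates, whose origin is the TCP and whose axes are the flange's). Camera axes: x right, y down, z forward; pixel columns grow to the right and rows downward; lengths in m; the calibration is good to about 2 mm. A picture is of the moment at which its call begins: read the wrist's pose just before it. There is no depth.
- job.finish_job(): hands the job in; it is judged then, once.
The state is a dict: "t": time; "q": joint angles; "dq": joint speeds; "effort": joint torques, N m; "tool_pos": TCP position; "tool_rot": TCP orientation; "contact_force": force on the tool from outside, world axes, zero at the start; "wrist_torque": the same for the moment, N m; "opening": finger opening in m; "grip_force": force on a finger pad.
Only numpy, scipy, OpenCV 4.12 (cv2) and the standard library are available. Lean on these libraries where they do the work, as an engineer would, in place of code of your own. Each camera call takes 0.05 s, during which the arm holds its last target. There are 200 camera calls.

## Working session

There is one attempt and no reset: what is moved stays moved. The work goes in short steps, Python scripts to look and compute and a shell command to move; the robot and the scene stay as the last step left them, time stands still between calls to the robot, and variables do not carry over. Pictures are saved under pics/ and viewed, at most 10 in all, crops included, and the job is handed in when it is done.

```bash
mkdir -p pics
python3 - <<'E'
from station import ctrl, optics
import cv2,pickle
d={}
for n in ("scene","side","wrist"):
    o=ctrl.get_obs(); r=optics.get_image(n); d[n]=r; r['pose']=(o['tool_pos'],o['tool_rot'])
    cv2.imwrite(f"pics/{n}0.png",r["image"])
pickle.dump(d,open("d0.pkl","wb"))
for n in d: print(n,{k:v for k,v in d[n].items() if k!='image'})
print(o)
E
```

```text
scene {'fx': 438.9088133940315, 'fy': 438.9088133940315, 'cx': 319.7931714280785, 'cy': 238.53251459394286, 'D': array([-0.08159999,  0.        ,  0.        ,  0.        ,  0.        ]), 'rvec': array([ 1.66923476,  1.64893423, -0.79699503]), 'tvec': array([-0.02769724, -0.15465303,  1.50719005]), 'pose': (array([ 0.17909047, -0.59813425,  0.23006606]), array([-3.10639152e+00, -4.54919292e-01,  1.00806786e-04]))}
side {'fx': 615.6208876649, 'fy': 615.6208876649, 'cx': 306.53469299800855, 'cy': 240.4448887544861, 'D': array([-0.21990374,  0.        ,  0.        ,  0.        ,  0.        ]), 'rvec': array([ 0.40538489, -2.64869662,  1.3961696 ]), 'tvec': array([0.47151166, 0.21984562, 1.21539622]), 'pose': (array([ 0.17910752, -0.59813652,  0.23006203]), array([-3.10640362e+00, -4.54916704e-01,  1.97857563e-05]))}
wrist {'fx': 398.1522388069155, 'fy': 398.1522388069155, 'cx': 318.83477986751376, 'cy': 233.31853727651787, 'D': array([-0.01068153,  0.        ,  0.        ,  0.        ,  0.        ]), 'mount': array([[ 1.35712529e-03, -9.45005465e-01, -3.27051724e-01,
         8.34656255e
[... 377 characters left out ...]
))}
{'t': 0.1, 'q': array([-1.39901626e+00,  5.33293671e-02,  1.61416366e+00, -1.18472345e-05,
        1.47601163e+00, -1.18991586e-01]), 'dq': array([-2.71874147e-04,  5.98535997e-04, -3.00136693e-03,  5.11938364e-05,
       -4.08095040e-04,  3.09116027e-04]), 'effort': array([-6.41683570e-06, -3.94905925e+01, -3.71363783e+01, -9.68562676e-05,
        3.93556460e-03,  1.51488268e-05]), 'tool_pos': array([ 0.17908631, -0.59819772,  0.23015792]), 'tool_rot': array([-3.10655799e+00, -4.54860619e-01,  9.77206960e-05]), 'contact_force': array([ 0.32073292,  0.66181389, -1.02235358]), 'wrist_torque': array([-0.01598569, -0.01625662,  0.07842612]), 'grip_force': 0.0, 'opening': 0.0850831102483809}
```

View pics/scene0.png

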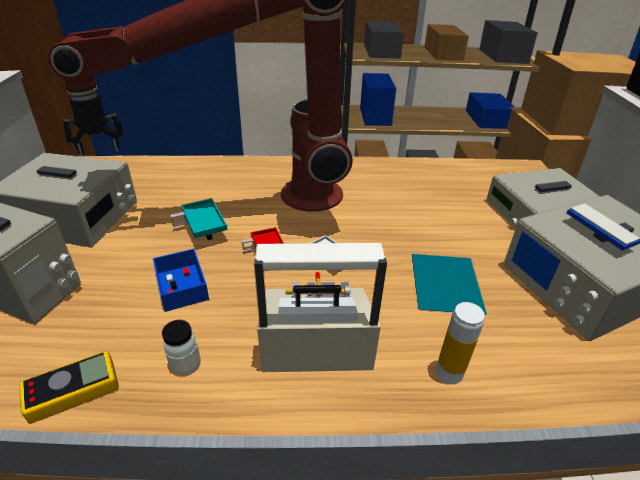

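View pics/side0.png

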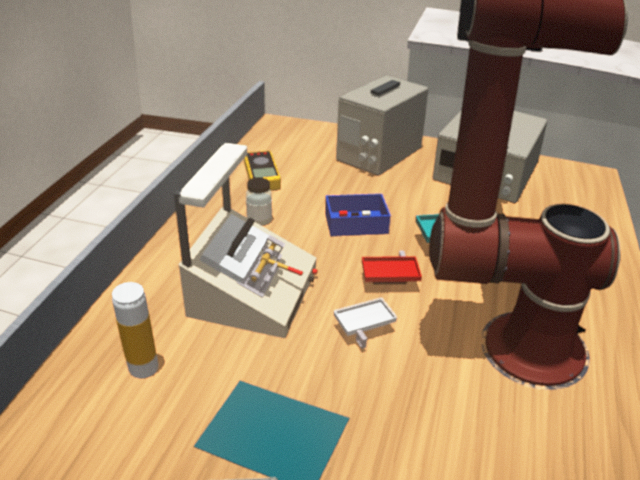

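The scene view shows the case at about (320,310), seen from its rear, with the mat at (447,283) and the bin at (180,278). The spray can is at (460,343) and the jar at (180,348). In the side view the case is at (245,260) and the mat at (273,430).

Run:
```python
import cv2,pickle
d=pickle.load(open("d0.pkl","rb"))
a=d["side"]["image"][140:340,170:330]; cv2.imwrite("pics/c1.png",cv2.resize(a,None,fx=3,fy=3,interpolation=cv2.INTER_CUBIC)) 
a=d["side"]["image"][140:340,170:330]
cv2.imwrite("pics/c1.png",cv2.resize(a,(480,600),interpolation=cv2.INTER_CUBIC))
a=d["scene"]["image"][230:380,240:400]
cv2.imwrite("pics/c2.png",cv2.resize(a,(640,600),interpolation=cv2.INTER_CUBIC))
# mat corners
for n in("scene","side"):
    im=d[n]["image"]; h=cv2.cvtColor(im,cv2.COLOR_BGR2HSV)
    m=cv2.inRange(h,(80,120,60),(100,255,140))
    k,l,s,c=cv2.connectedComponentsWithStats(m)
    for i in range(1,k):
        if s[i,4]>300: 
            ct=cv2.findContours((l==i).astype('uint8'),0,2)[0][0]
            print(n,s[i],cv2.approxPolyDP(ct,6,True).reshape(-1,2).tolist())
```

```text
scene [182 199  45  39 354] [[211, 199], [182, 206], [213, 206], [224, 224], [194, 233], [185, 214], [196, 237], [226, 229]]
scene [ 412  254   74   60 3201] [[412, 254], [419, 308], [452, 311], [471, 301], [485, 313], [469, 258]]
side [ 196  382  151   98 9030] [[196, 445], [278, 479], [317, 479], [346, 419], [240, 382]]
```

View pics/c1.png

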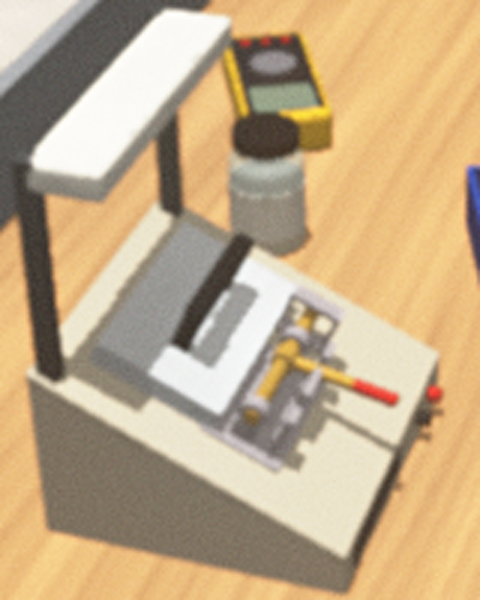

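View pics/c2.png

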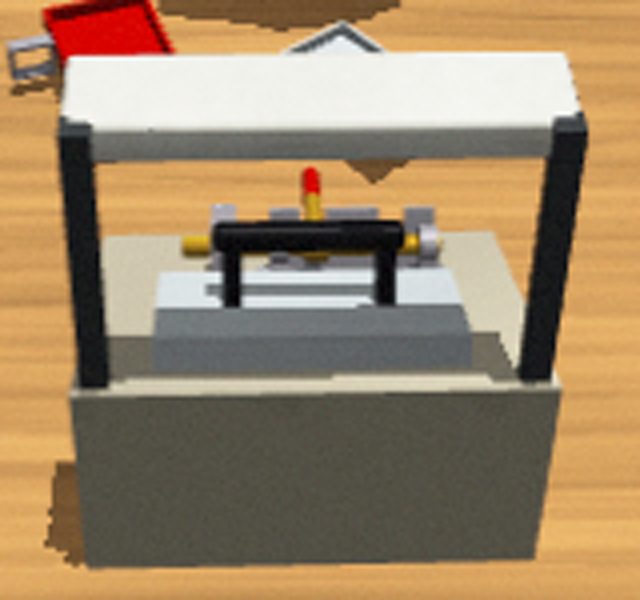

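```bash
cat > h.py <<'E'
import cv2,numpy as np
from scipy.spatial.transform import Rotation as R
from scipy.optimize import least_squares
def K(c): return np.array([[c['fx'],0,c['cx']],[0,c['fy'],c['cy']],[0,0,1]])
def ext(c):
    if 'rvec' in c: return cv2.Rodrigues(c['rvec'])[0],c['tvec']
    T=np.eye(4);T[:3,:3]=R.from_rotvec(c['pose'][1]).as_matrix();T[:3,3]=c['pose'][0]
    T=np.linalg.inv(T@c['mount']);return T[:3,:3],T[:3,3]
def proj(c,P):
    r,t=ext(c); return cv2.projectPoints(np.float64(P).reshape(-1,1,3),r,t,K(c),c['D'])[0][:,0]
def ray(c,uv):
    r,t=ext(c); n=cv2.undistortPoints(np.float64(uv).reshape(-1,1,2),K(c),c['D'])[:,0]
    return -r.T@t, np.c_[n,np.ones(len(n))]@r
def plane(c,uv,z):
    o,d=ray(c,uv); return o+d*((z-o[2])/d[:,2])[:,None]
def tri(obs):  # [(c,uv)]
    f=lambda p:np.concatenate([(proj(c,p)[0]-uv)*1. for c,uv in obs])
    s=least_squares(f,[0.6,0,0.1]); return s.x,s.fun
def T2(p,P): # case pose (x,y,yaw)
    return np.float64(P)@R.from_euler('z',p[2]).as_matrix().T+[p[0],p[1],0]
E
python3 - <<'E'
from h import *
import pickle
d=pickle.load(open("d0.pkl","rb"));S,A=d['side'],d['scene']
s=lambda u,v:np.array([170+u/3-.33,140+v/3-.33]); a=lambda u,v:np.array([240+u/4-.4,230+v/4-.4])
ob=[(S,(.11,.12,.138),s(30,375)),(S,(-.11,.12,.035),s(347,555)),(S,(-.11,-.12,.035),s(437,352)),(S,(.11,.12,0),s(48,528)),(S,(-.11,.12,0),s(347,592)),
(A,(.11,.12,.138),a(560,387)),(A,(.11,-.12,.138),a(72,396)),(A,(.11,-.12,0),a(88,567)),(A,(.11,.12,0),a(535,558))]
f=lambda p:np.concatenate([proj(c,T2(p,[P]))[0]-uv for c,P,uv in ob])
q=least_squares(f,[.7,0,0]); p=q.x; print("case",p.round(4)); print(q.fun.reshape(-1,2).round(1).tolist())
Ri=R.from_euler('z',p[2]).as_matrix()
B=R.from_euler('y',-25,degrees=True).as_matrix() # face axes cols: x uphill, z normal
for n,u,v in(("sleeve",s(377,391),a(311,181)),("bar",s(213,292),a(309,236)),):
    x,e=tri([(S,u),(A,v)]); c=Ri.T@(x-[p[0],p[1],0]); fc=(c-[-.11,0,.035])@B
    print(n,x.round(4),e.round(1),"case",c.round(4),"face(from front edge)",fc.round(4))
print("mat",plane(A,[(412,254),(419,308),(485,313),(469,258)],.004).round(3).tolist())
print(plane(S,[(196,441),(240,382),(347,419)],.004).round(3).tolist())
E
```

```text
case [0.6135 0.0038 0.0251]
[[-1.0, -1.2], [0.1, -0.1], [0.8, -0.7], [-0.1, 0.3], [0.1, 0.4], [1.0, -0.6], [-0.6, -0.2], [-0.1, 0.4], [0.2, -0.3]]
sleeve [0.5155 0.0085 0.0867] [ 0.3 -0.3  0.3  0.3] case [-0.0978  0.0071  0.0867] face(from front edge) [0.0329 0.0071 0.0417]
bar [0.6317 0.007  0.1475] [ 1.9 -1.8  1.7  2.1] case [0.0183 0.0027 0.1475] face(from front edge) [0.1638 0.0027 0.0478]
mat [[0.333, 0.283, 0.004], [0.545, 0.26, 0.004], [0.564, 0.423, 0.004], [0.351, 0.445, 0.004]]
[[0.563, 0.417, 0.004], [0.541, 0.266, 0.004], [0.331, 0.29, 0.004]]
```

Both views agree. The case is at (0.6135, 0.004) with yaw 0.025, the sleeve at (0.5155, 0.0085, 0.087), and the mat centre at (0.448, 0.353) with yaw -0.107. I'm moving above the sleeve.

```bash
python3 -m jog '[[[0.035,-0.034,0],[0,0,0]],[[0.07,-0.068,0],[0,0,0]],[[0.105,-0.102,0],[0,0,0]],[[0.14,-0.136,0],[0,0,0]],[[0.175,-0.17,0],[0,0,0]]]' 1 40
python3 -m jog '[[[0.035,-0.034,0],[0,0,0]],[[0.07,-0.068,0],[0,0,0]],[[0.105,-0.102,0],[0,0,0]],[[0.14,-0.136,0],[0,0,0]],[[0.175,-0.17,0],[0,0,0]]]'
python3 -m jog '[[[0.035,-0.034,0],[0,0,0.09]],[[0.07,-0.068,0],[0,0,0.18]],[[0.105,-0.102,0],[0,0,0.266]],[[0.1465,-0.1447,0],[0,0,0.266]],[[0.1465,-0.1447,0],[0,0,0.266]]]'
python3 - <<'E'
from station import ctrl, optics
from h import *
import pickle
o=ctrl.get_obs(); c=optics.get_image("wrist"); c['pose']=(o['tool_pos'],o['tool_rot'])
pickle.dump(c,open("w1.pkl","wb")); cv2.imwrite("pics/w1.png",c['image'])
print(proj(c,[[.5155,.0085,.0867],[.6317,.007,.15]]))
E
```

```text
t: 0.65
tool_pos: [0.2986, -0.3838, 0.2309]
tool_rot: [-3.108, -0.454, -0.0]
contact_force: [0.9, -0.2, 1.2]
opening: 0.0856
grip_force: 0.0
t: 1.15
tool_pos: [0.4174, -0.1707, 0.2312]
tool_rot: [3.108, 0.455, 0.001]
contact_force: [1.4, -0.3, -0.5]
opening: 0.0852
grip_force: 0.0
t: 1.65
tool_pos: [0.5168, 0.012, 0.231]
tool_rot: [-3.14, -0.047, 0.0]
contact_force: [-0.2, -0.2, -0.1]
opening: 0.0854
grip_force: 0.0
[[324.2895116  214.80082981]
 [336.85427681  30.47035246]]
```

View pics/w1.png

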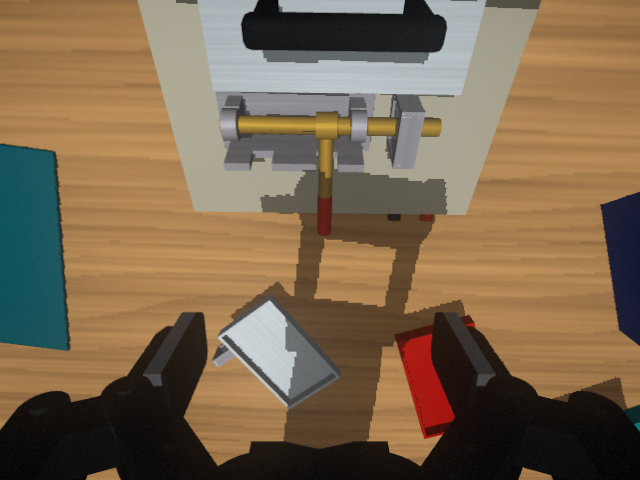

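The wrist view shows the red sleeve from (324,196) to (324,236), which matches the prediction of (324,215). The cover bar runs from (243,28) to (446,32). I'm descending to the sleeve.

```bash
python3 -m jog '[[[-0.001,0.0035,0.045],[0,0,0]],[[-0.001,0.0035,0.09],[0,0,0]],[[-0.001,0.0035,0.13],[0,0,0]],[[-0.001,0.0035,0.155],[0,0,0]],[[-0.001,0.0035,0.165],[0,0,0]]]' 0.6
python3 -m jog '[[[0,0,0],[0,0,0]],[[0,0,0],[0,0,0]],[[0,0,0],[0,0,0]],[[0,0,0],[0,0,0]],[[0,0,0],[0,0,0]]]' 0 30
python3 -m jog '[[[0,0,0],[0,0,0]],[[0,0,0],[0,0,0]],[[0,0,0],[0,0,0]]]' 0 30
python3 - <<'E'
from h import *
import pickle
c=pickle.load(open("w1.pkl","rb"))
# bar top centreline at z~.157, ends ; axis of rod at z? 
print("bar",plane(c,[(243,32),(446,34),(344,33)],.153).round(4))
p=[.6135,.0038,.0251];Ri=R.from_euler('z',p[2]).as_matrix();B=R.from_euler('y',-25,degrees=True).as_matrix()
o,d=ray(c,[(344,33),(243,32),(446,34)])
n=Ri@B[:,2]; f0=T2(p,[(-.11,0,.035)])[0]
for di in d:
    t=(.054-(o-f0)@n)/(di@n); x=o+t*di; print(x.round(4), ((Ri.T@(x-f0))@B).round(4))
E
```

```text
t: 2.2
tool_pos: [0.512, 0.0036, 0.0627]
tool_rot: [-3.141, -0.037, 0.01]
contact_force: [-0.5, -0.7, 0.1]
opening: 0.0514
grip_force: 0.0
t: 2.7
tool_pos: [0.5162, 0.0069, 0.0684]
tool_rot: [-3.136, -0.038, -0.005]
contact_force: [-0.4, 8.9, 0.1]
opening: 0.0086
grip_force: 29.4
t: 3.0
tool_pos: [0.5162, 0.007, 0.0684]
tool_rot: [-3.136, -0.038, -0.005]
contact_force: [0.4, 10.0, 0.6]
opening: 0.0086
grip_force: 29.4
bar [[ 0.6291  0.0541  0.153 ]
 [ 0.6315 -0.0477  0.153 ]
 [ 0.6302  0.0035  0.153 ]]
[0.6302 0.0035 0.1536] [ 0.1649 -0.0007  0.054 ]
[0.6291 0.054  0.1537] [0.1651 0.0498 0.054 ]
[ 0.6314 -0.0475  0.1536] [ 0.1649 -0.0518  0.054 ]
```

```bash
python3 -m jog '[[[-0.0015,-0.001,-0.012],[0,0,0]],[[-0.001,-0.0015,-0.024],[0,0,0]],[[0.0015,-0.0015,-0.035],[0,0,0]],[[0.006,-0.0015,-0.045],[0,0,0]],[[0.0105,-0.0015,-0.0525],[0,0,0]]]'
python3 -m jog '[[[0,0,0],[0,0,0]],[[0,0,0],[0,0,0]]]'
```

```text
t: 3.5
tool_pos: [0.5249, 0.0073, 0.1197]
tool_rot: [-3.139, -0.039, 0.002]
contact_force: [-0.2, 5.1, -4.4]
opening: 0.0087
grip_force: 29.8
t: 3.7
tool_pos: [0.5255, 0.0073, 0.12]
tool_rot: [-3.139, -0.039, -0.0]
contact_force: [-1.5, 5.9, -0.4]
opening: 0.0086
grip_force: 29.9
```

```bash
python3 -m jog '[[[0,-0.009,0],[0,0,0]],[[0,-0.018,0],[0,0,0]],[[0,-0.027,0],[0,0,0]],[[0,-0.036,0],[0,0,0]],[[0,-0.045,0],[0,0,0]]]'
python3 -m jog '[[[0,0,0],[0,0,0]],[[0,0,0],[0,0,0]]]'
```

```text
t: 4.2
tool_pos: [0.5244, 0.0519, 0.1193]
tool_rot: [3.141, 0.039, 0.0]
contact_force: [-3.4, -1.6, 2.4]
opening: 0.0086
grip_force: 30.3
t: 4.4
tool_pos: [0.5243, 0.0522, 0.1191]
tool_rot: [-3.14, -0.04, 0.0]
contact_force: [-4.5, 1.4, 3.0]
opening: 0.0089
grip_force: 30.4
```

```bash
python3 -m jog '[[[-0.0045,0,0.0075],[0,0,0]],[[-0.009,0,0.0175],[0,0,0]],[[-0.0115,0,0.0285],[0,0,0]],[[-0.012,0,0.0405],[0,0,0]],[[-0.0105,0,0.053],[0,0,0]]]'
python3 -m jog '[[[0,0,0.001],[0,0,0]],[[0,0,0.001],[0,0,0]]]'
```

```text
t: 4.9
tool_pos: [0.5149, 0.0509, 0.0666]
tool_rot: [-3.141, -0.039, -0.003]
contact_force: [-13.1, 1.2, 46.3]
opening: 0.0087
grip_force: 35.1
t: 5.1
tool_pos: [0.5151, 0.0508, 0.0664]
tool_rot: [3.141, 0.039, 0.002]
contact_force: [-3.8, 1.0, 13.5]
opening: 0.009
grip_force: 33.0
```

```bash
python3 -m jog '[[[0,0,0],[0,0,0]],[[0,0,0],[0,0,0]],[[0,0,0],[0,0,0]],[[0,0,0],[0,0,0]],[[0,0,0],[0,0,0]]]' 0.6
python3 -m jog '[[[0,0,-0.03],[0,0,0]],[[0,0.01,-0.08],[0,0,0]],[[0,0.025,-0.12],[0,0,0]],[[0,0.045,-0.16],[0,0,0]],[[0,0.045,-0.17],[0,0,0]]]'
python3 -m jog '[[[0,0,0],[0,0,0]]]'
python3 - <<'E'
from station import ctrl, optics
from h import *
import pickle
o=ctrl.get_obs(); c=optics.get_image("wrist"); c['pose']=(o['tool_pos'],o['tool_rot'])
pickle.dump(c,open("w2.pkl","wb")); cv2.imwrite("pics/w2.png",c['image'])
print(proj(c,[[.5155,.0085,.0867],[.5144,.0535,.0867],[.6302,.0035,.1536]]))
E
```

```text
t: 5.6
tool_pos: [0.5134, 0.0509, 0.0641]
tool_rot: [-3.141, -0.039, 0.002]
contact_force: [0.1, -0.3, -0.5]
opening: 0.0509
grip_force: 0.0
t: 6.1
tool_pos: [0.5175, 0.004, 0.2411]
tool_rot: [3.139, 0.036, 0.015]
contact_force: [-0.2, 0.6, 0.7]
opening: 0.0513
grip_force: 0.0
t: 6.2
tool_pos: [0.5161, 0.0055, 0.2373]
tool_rot: [3.141, 0.038, 0.007]
contact_force: [1.1, 0.2, 0.5]
opening: 0.0513
grip_force: 0.0
[[315.40466068 212.28369917]
 [256.68900514 212.24100051]
 [329.03182915  33.80532018]]
```

View pics/w2.png

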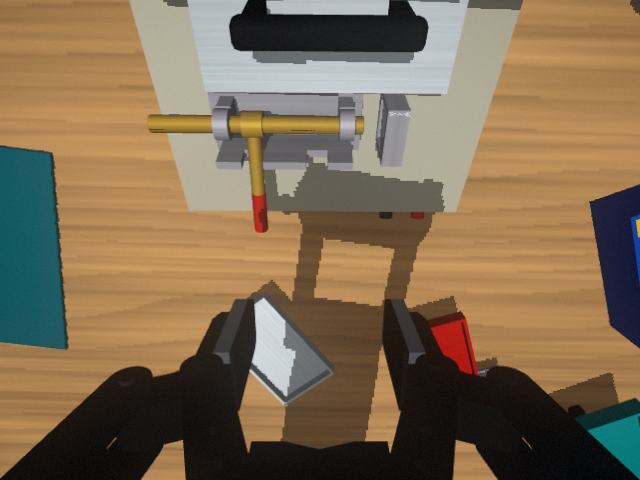

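The view shows the rod free of the eye: its end is at (364,125) and the eye at (393,130). The sleeve is at (260,213), down at the second notch. I'll check the bolt's travel and work out the cover approach.

Run:
```python
from h import *
from station import ctrl
import pickle
p=[.6135,.0038,.0251];Ri=R.from_euler('z',p[2]).as_matrix();B=R.from_euler('y',-25,degrees=True).as_matrix()
n=Ri@B[:,2];f0=T2(p,[(-.11,0,.035)])[0]
def onf(c,uv,h):
    o,d=ray(c,[uv]); t=(h-(o-f0)@n)/(d[0]@n); x=o+t*d[0]; return x,(Ri.T@(x-f0))@B
w1=pickle.load(open("w1.pkl","rb"));w2=pickle.load(open("w2.pkl","rb"))
for h,a,b in((.036,(327,125),(252,124)),(.026,(441,127),(364,125)),(.039,(324,216),(260,213)),(.04,(358,125),(347,124)),(.054,(243,32),(230,32)),(.054,(446,34),(427,35)),(.054,(344,33),(329,33))):
    print(h,onf(w1,a,h)[1].round(4),onf(w2,b,h)[1].round(4))
o=ctrl.get_obs(); Rt=R.from_rotvec(o['tool_rot'])
# desired tool: z=-n, y=uphill, x=case y ; cover yaw ~ same
G=np.c_[Ri@B[:,1],Ri@B[:,0],-n]
D=Rt.inv()*R.from_matrix(G)
bar=np.array([.6302,.0035,.1536])
print("turn",D.as_rotvec(),np.degrees(D.magnitude()))
pre=bar+n*.10; tcp=bar-n*.019
print("n",n,"pre",pre,"tcp",tcp,"shift",Rt.inv().apply(pre-o['tool_pos']), "tool",o['tool_pos'])
```

```text
0.036 [0.1041 0.0064 0.036 ] [0.1041 0.0482 0.036 ]
0.026 [ 0.0978 -0.0699  0.026 ] [ 0.0979 -0.0263  0.026 ]
0.039 [0.0292 0.0073 0.039 ] [0.0298 0.0502 0.039 ]
0.04 [ 0.1065 -0.0129  0.04  ] [ 0.1062 -0.0136  0.04  ]
0.054 [0.1651 0.0498 0.054 ] [0.1659 0.0502 0.054 ]
0.054 [ 0.1649 -0.0518  0.054 ] [ 0.1645 -0.0514  0.054 ]
0.054 [ 0.1649 -0.0007  0.054 ] [ 0.1653 -0.0007  0.054 ]
turn [-0.34189117  0.34183009 -1.54417429] 92.70966358964878
n [-0.42248514 -0.0106066   0.90630779] pre [0.58795149 0.00243934 0.24423078] tcp [0.63822722 0.00370153 0.13638015] shift [ 0.0728808   0.00536742 -0.00949889] tool [0.51496521 0.00601545 0.23469854]
```

Bolt travel measures about 43 mm and the bar is confirmed. I'm turning the tool to the face normal.

```bash
python3 -m jog '[[[0,0,0],[-0.031,0.031,-0.14]],[[0,0,0],[-0.062,0.062,-0.28]],[[0,0,0],[-0.093,0.093,-0.42]],[[0,0,0],[-0.124,0.124,-0.56]],[[0,0,0],[-0.155,0.155,-0.70]]]' 0.6
python3 -m jog '[[[0,0,0],[-0.031,0.031,-0.14]],[[0,0,0],[-0.062,0.062,-0.28]],[[0,0,0],[-0.093,0.093,-0.42]],[[0,0,0],[-0.124,0.124,-0.56]],[[0,0,0],[-0.155,0.155,-0.70]]]'
python3 -m jog '[[[0,0,0],[-0.032,0.032,-0.144]],[[0,0,0],[-0.032,0.032,-0.144]],[[0,0,0],[-0.032,0.032,-0.144]]]'
cat > t.py <<'E'
from h import *
from station import ctrl
p=[.6135,.0038,.0251];Ri=R.from_euler('z',p[2]).as_matrix();B=R.from_euler('y',-25,degrees=True).as_matrix()
n=Ri@B[:,2];G=np.c_[Ri@B[:,1],Ri@B[:,0],-n];bar=np.array([.6302,.0035,.1536])
o=ctrl.get_obs(); Rt=R.from_rotvec(o['tool_rot'])
print("turn",(Rt.inv()*R.from_matrix(G)).as_rotvec().round(4))
for s in (.08,-.019): print(s,Rt.inv().apply(bar+n*s-o['tool_pos']).round(4))
print(o['q'].round(2))
E
python3 t.py
```

```text
t: 6.75
tool_pos: [0.5135, 0.0069, 0.2311]
tool_rot: [2.786, 1.072, 0.225]
contact_force: [-0.3, -0.5, 0.7]
opening: 0.0512
grip_force: 0.0
t: 7.25
tool_pos: [0.5134, 0.007, 0.2308]
tool_rot: [2.12, 1.883, 0.411]
contact_force: [0.1, -0.4, 0.3]
opening: 0.0512
grip_force: 0.0
t: 7.55
tool_pos: [0.514, 0.0063, 0.2323]
tool_rot: [1.963, 2.007, 0.442]
contact_force: [0.2, -0.3, -0.4]
opening: 0.0514
grip_force: 0.0
turn [-0.0043 -0.0004 -0.0033]
0.08 [-0.0055  0.0721  0.0401]
-0.019 [-0.0055  0.0726  0.1391]
[-0.18 -0.53  2.14  0.1   1.11 -0.23]
```

```bash
python3 -m jog '[[[-0.001,0.02,0],[-0.004,0,-0.003]],[[-0.003,0.045,0.015],[-0.004,0,-0.003]],[[-0.0055,0.065,0.03],[-0.004,0,-0.003]],[[-0.0055,0.0722,0.04],[-0.004,0,-0.003]],[[-0.0055,0.0722,0.04],[-0.004,0,-0.003]]]'
python3 -m jog '[[[0,0,0],[0,0,0]],[[0,0,0],[0,0,0]]]'
python3 t.py
```

```text
t: 8.05
tool_pos: [0.5975, 0.0031, 0.2265]
tool_rot: [1.956, 2.009, 0.445]
contact_force: [-0.4, 0.8, -0.2]
opening: 0.0511
grip_force: 0.0
t: 8.25
tool_pos: [0.597, 0.0028, 0.229]
tool_rot: [1.952, 2.007, 0.447]
contact_force: [0.2, 0.3, 0.3]
opening: 0.0512
grip_force: 0.0
turn [ 0.0033 -0.0001  0.0027]
0.08 [-0.0001 -0.0018  0.0024]
-0.019 [-0.0002 -0.0021  0.1014]
[-0.16 -0.29  1.98  0.09  1.03 -0.21]
```

```bash
python3 -m jog '[[[0,-0.002,0.03],[0.003,0,0.003]],[[0,-0.002,0.055],[0.003,0,0.003]],[[0,-0.002,0.075],[0.003,0,0.003]],[[0,-0.002,0.092],[0.003,0,0.003]],[[0,-0.002,0.1],[0.003,0,0.003]]]'
python3 -m jog '[[[0,0,0],[0,0,0]],[[0,0,0],[0,0,0]]]'; python3 t.py
python3 -m jog '[[[0,0,0],[0,0,0]],[[0,0,0],[0,0,0]],[[0,0,0],[0,0,0]],[[0,0,0],[0,0,0]],[[0,0,0],[0,0,0]]]' 0 20
```

```text
t: 8.75
tool_pos: [0.6374, 0.0037, 0.1363]
tool_rot: [1.958, 2.007, 0.444]
contact_force: [0.1, 0.2, 0.3]
opening: 0.0513
grip_force: 0.0
t: 8.95
tool_pos: [0.6383, 0.0035, 0.1388]
tool_rot: [1.956, 2.006, 0.447]
contact_force: [1.2, 1.1, 0.4]
opening: 0.0513
grip_force: 0.0
turn [0.0019 0.0002 0.    ]
0.08 [ 0.0002 -0.0009 -0.0969]
-0.019 [ 0.0002 -0.0011  0.0021]
[-0.14 -0.1   1.96  0.09  0.84 -0.21]
t: 9.45
tool_pos: [0.6386, 0.0035, 0.139]
tool_rot: [1.955, 2.006, 0.447]
contact_force: [-4.6, -0.4, 5.3]
opening: 0.0154
grip_force: 22.1
```

```bash
python3 -m jog '[[[0,0,0],[0,0,0]],[[0,0,0],[0,0,0]],[[0,0,-0.002],[0,0,0]],[[0,0,-0.005],[0,0,0]],[[0,0,-0.009],[0,0,0]]]' 0 90
python3 -m jog '[[[0,0,-0.006],[0,0,0]],[[0,0,-0.013],[0,0,0]],[[0,0,-0.02],[0,0,0]],[[0,0,-0.028],[0,0,0]],[[0,0,-0.036],[0,0,0]]]'
```

```text
t: 9.95
tool_pos: [0.6336, 0.0035, 0.1447]
tool_rot: [1.958, 2.007, 0.444]
contact_force: [1.5, 0.2, -4.1]
opening: 0.0144
grip_force: 88.1
t: 10.45
tool_pos: [0.6187, 0.0031, 0.1791]
tool_rot: [1.957, 2.007, 0.445]
contact_force: [0.9, 0.4, -3.4]
opening: 0.0144
grip_force: 88.2
```

```bash
python3 -m jog '[[[0,0,-0.012],[0,0,0]],[[0,0,-0.025],[0,0,0]],[[0,0,-0.04],[0,0,0]],[[0,0,-0.055],[0,0,0]],[[0,0,-0.065],[0,0,0]]]'
python3 -m jog '[[[0,-0.015,-0.015],[0,0,0]],[[0,-0.035,-0.03],[0,0,0]],[[0,-0.055,-0.05],[0,0,0]],[[0,-0.075,-0.06],[0,0,0]],[[0,-0.09,-0.065],[0,0,0]]]'
python3 -m jog '[[[0,0,0],[0,0,0]],[[0,0,0],[0,0,0]]]'
cat > t2.py <<'E'
from h import *
from station import ctrl
th=-0.107+np.pi/2
c,s=np.cos(th),np.sin(th)
# cover x axis -> world heading th ; tool y=cover x, tool x=cover y, z down
G=np.c_[[-s,c,0],[c,s,0],[0,0,-1]]
o=ctrl.get_obs(); Rt=R.from_rotvec(o['tool_rot'])
D=(Rt.inv()*R.from_matrix(G)).as_rotvec();print("turn",D.round(4),np.linalg.norm(D))
for z in (.25,.12,.039): print(z,Rt.inv().apply(np.array([.448,.353,z])-o['tool_pos']).round(4))
print(o['q'].round(2),o['tool_pos'].round(4))
E
python3 t2.py
```

```text
t: 10.95
tool_pos: [0.5916, 0.0023, 0.2399]
tool_rot: [1.955, 2.005, 0.447]
contact_force: [-0.0, 0.4, -3.5]
opening: 0.014
grip_force: 88.3
t: 11.45
tool_pos: [0.4816, -0.0004, 0.2596]
tool_rot: [1.955, 2.005, 0.447]
contact_force: [0.0, -0.3, -3.4]
opening: 0.0142
grip_force: 88.4
t: 11.65
tool_pos: [0.4828, -0.0005, 0.2588]
tool_rot: [1.956, 2.005, 0.447]
contact_force: [0.7, -0.1, -4.1]
opening: 0.0142
grip_force: 88.5
turn [ 0.3595  0.3154 -1.414 ] 1.4927097373447569
0.25 [ 0.3542 -0.0272 -0.0032]
0.12 [ 0.3543 -0.0824  0.1145]
0.039 [ 0.3543 -0.1168  0.1879]
[-0.21 -0.65  2.17  0.11  1.19 -0.26] [ 0.4828 -0.0005  0.2588]
```

```bash
python3 -m jog '[[[0.025,-0.002,0],[0,0,0]],[[0.06,-0.005,0],[0,0,0]],[[0.1,-0.008,0],[0,0,0]],[[0.14,-0.011,0],[0,0,0]],[[0.18,-0.014,0],[0,0,0]]]'
python3 -m jog '[[[0.04,-0.003,0],[0,0,0]],[[0.08,-0.006,0],[0,0,0]],[[0.12,-0.009,-0.001],[0,0,0]],[[0.155,-0.012,-0.002],[0,0,0]],[[0.174,-0.013,-0.003],[0,0,0]]]'
python3 -m jog '[[[0,0,0],[0.032,0.028,-0.127]],[[0,0,0],[0.064,0.056,-0.254]],[[0,0,0],[0.097,0.085,-0.381]],[[0,0,0],[0.129,0.113,-0.508]],[[0,0,0],[0.161,0.141,-0.635]]]'
python3 -m jog '[[[0,0,0],[0.032,0.028,-0.127]],[[0,0,0],[0.064,0.056,-0.254]],[[0,0,0],[0.097,0.085,-0.381]],[[0,0,0],[0.129,0.113,-0.508]],[[0,0,0],[0.161,0.141,-0.635]]]'
python3 -m jog '[[[0,0,0],[0.032,0.028,-0.127]],[[0,0,0],[0.037,0.033,-0.144]],[[0,0,0],[0.037,0.033,-0.144]],[[0,0,0],[0.037,0.033,-0.144]]]'
python3 t2.py
python3 - <<'E'
from station import optics
import cv2
s=optics.get_image("side")['image']; w=optics.get_image("wrist")['image']
cv2.imwrite("pics/p1.png",cv2.hconcat([cv2.resize(s,(400,300)),cv2.resize(w,(400,300))]))
E
```

```text
t: 12.15
tool_pos: [0.4657, 0.1813, 0.2526]
tool_rot: [1.957, 2.006, 0.447]
contact_force: [0.4, 0.1, -3.4]
opening: 0.0142
grip_force: 88.5
t: 12.65
tool_pos: [0.4475, 0.3565, 0.2488]
tool_rot: [1.955, 2.011, 0.446]
contact_force: [0.2, 0.3, -4.1]
opening: 0.014
grip_force: 88.5
t: 13.15
tool_pos: [0.4486, 0.3536, 0.2492]
tool_rot: [1.264, 2.668, 0.271]
contact_force: [0.7, -0.8, -3.9]
opening: 0.0144
grip_force: 88.4
t: 13.65
tool_pos: [0.4491, 0.3536, 0.2492]
tool_rot: [0.381, 3.085, 0.053]
contact_force: [-0.2, -0.5, -3.1]
opening: 0.0147
grip_force: 88.4
t: 14.05
tool_pos: [0.4481, 0.3531, 0.2492]
tool_rot: [-0.17, -3.136, -0.0]
contact_force: [-0.3, -0.9, -3.1]
opening: 0.0143
grip_force: 88.5
turn [-0.     -0.0008 -0.0015] 0.0016806257062659529
0.25 [ 0.0001 -0.0001 -0.0008]
0.12 [-0.000e+00 -1.000e-04  1.292e-01]
0.039 [-1.000e-04 -1.000e-04  2.102e-01]
[ 0.54 -0.09  1.72  0.    1.51 -0.93] [0.4481 0.3531 0.2492]
```

View pics/p1.png

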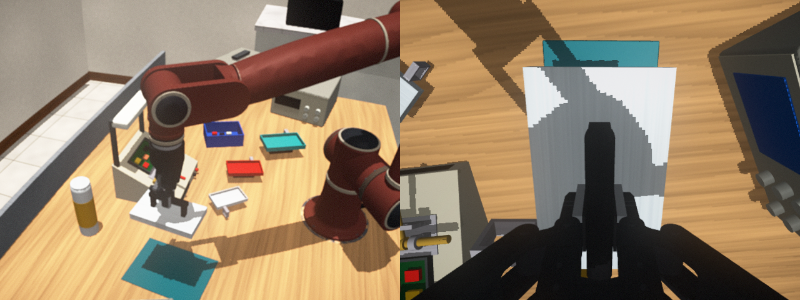

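The side view shows the cover held upright over the mat. In the wrist view the cover is lined up with the tool. I'm lowering it.

```bash
python3 -m jog '[[[0,0,0.025],[0,0,0]],[[0,0,0.06],[0,0,0]],[[0,0,0.095],[0,0,0]],[[0,0,0.13],[0,0,0]],[[0,0,0.155],[0,0,0]]]'
python3 -m jog '[[[0,0,0.012],[0,0,0]],[[0,0,0.022],[0,0,0]],[[0,0,0.03],[0,0,0]],[[0,0,0.036],[0,0,0]],[[0,0,0.04],[0,0,0]]]'
python3 -m jog '[[[0,0,0.001],[0,0,0]],[[0,0,0.002],[0,0,0]],[[0,0,0.003],[0,0,0]],[[0,0,0.004],[0,0,0]],[[0,0,0.005],[0,0,0]]]'
python3 -m jog '[[[0,0,0.001],[0,0,0]],[[0,0,0.002],[0,0,0]],[[0,0,0.003],[0,0,0]]]'
```

```text
t: 14.65
tool_pos: [0.4465, 0.3521, 0.092]
tool_rot: [-0.169, -3.134, 0.002]
contact_force: [0.2, -0.4, -4.3]
opening: 0.0139
grip_force: 88.4
t: 15.15
tool_pos: [0.4483, 0.3532, 0.0551]
tool_rot: [0.168, 3.137, 0.001]
contact_force: [0.5, 0.6, -3.8]
opening: 0.0145
grip_force: 88.4
t: 15.65
tool_pos: [0.4479, 0.3529, 0.0496]
tool_rot: [-0.168, -3.136, 0.0]
contact_force: [-0.4, 0.8, -3.4]
opening: 0.014
grip_force: 88.4
t: 15.95
tool_pos: [0.4477, 0.3528, 0.0464]
tool_rot: [-0.168, -3.136, 0.001]
contact_force: [-0.3, 0.5, -3.8]
opening: 0.0144
grip_force: 88.4
```

```bash
python3 -m jog '[[[0,0,0.001],[0,0,0]],[[0,0,0.002],[0,0,0]],[[0,0,0.003],[0,0,0]]]'
python3 -m jog '[[[0,0,0.001],[0,0,0]],[[0,0,0.002],[0,0,0]]]'
python3 -m jog '[[[0,0,0.001],[0,0,0]],[[0,0,0.001],[0,0,0]]]'
```

```text
t: 16.25
tool_pos: [0.4477, 0.3528, 0.0434]
tool_rot: [-0.168, -3.136, 0.001]
contact_force: [0.1, 0.1, -3.2]
opening: 0.0144
grip_force: 88.4
t: 16.45
tool_pos: [0.4478, 0.3527, 0.0415]
tool_rot: [-0.168, -3.136, 0.001]
contact_force: [-2.2, -3.9, 2.6]
opening: 0.0141
grip_force: 89.3
t: 16.65
tool_pos: [0.4478, 0.3527, 0.0415]
tool_rot: [-0.168, -3.136, 0.002]
contact_force: [-4.2, -3.1, 5.4]
opening: 0.014
grip_force: 89.7
```

Contact is at z = 0.0415, as expected. I'm releasing and going up.

```bash
python3 -m jog '[[[0,0,0],[0,0,0]],[[0,0,0],[0,0,0]],[[0,0,0],[0,0,0]],[[0,0,0],[0,0,0]],[[0,0,0],[0,0,0]]]' 0.5 20
python3 -m jog '[[[0,0,-0.02],[0,0,0]],[[0,0,-0.05],[0,0,0]],[[0,0,-0.09],[0,0,0]],[[0,0,-0.13],[0,0,0]],[[0,0,-0.17],[0,0,0]]]'
python3 -m jog '[[[0,0,0],[0,0,0]],[[0,0,0],[0,0,0]]]'
python3 - <<'E'
from station import optics
import cv2
s=optics.get_image("side")['image']; w=optics.get_image("wrist")['image']
cv2.imwrite("pics/p2.png",cv2.hconcat([cv2.resize(s[130:480,150:450],(400,467)),cv2.resize(w,(400,300),None).copy() if 0 else cv2.copyMakeBorder(cv2.resize(w,(400,300)),0,167,0,0,0)]))
E
```

```text
t: 17.15
tool_pos: [0.4478, 0.3529, 0.0405]
tool_rot: [-0.168, -3.136, 0.0]
contact_force: [0.0, -0.1, -0.0]
opening: 0.043
grip_force: 0.0
t: 17.65
tool_pos: [0.4477, 0.3527, 0.2119]
tool_rot: [-0.168, -3.136, 0.001]
contact_force: [0.6, 0.2, -0.4]
opening: 0.0426
grip_force: 0.0
t: 17.85
tool_pos: [0.4486, 0.3532, 0.212]
tool_rot: [0.168, 3.136, 0.002]
contact_force: [-0.3, 0.1, -0.5]
opening: 0.0427
grip_force: 0.0
```

View pics/p2.png

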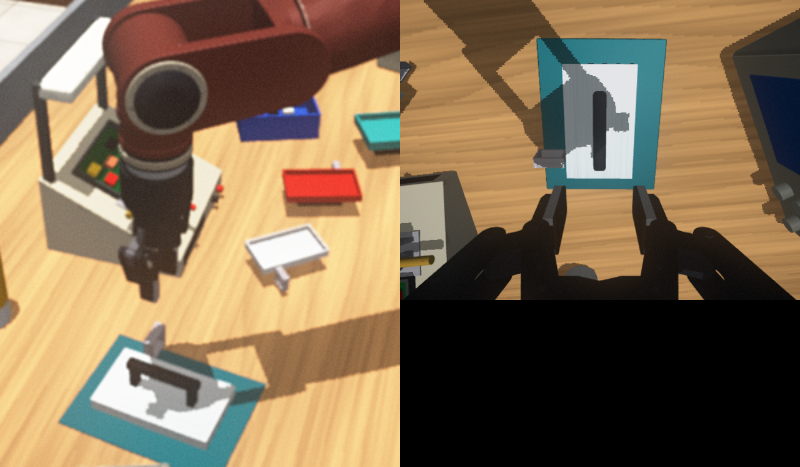

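The cover lies flat and aligned on the mat: it is at (600,120) on the mat at (602,112), with its handle up. Handing in.

```bash
python3 -c "
from station import job
print(job.finish_job())"
```

```text
the job is handed in; nothing more can be done
None
```

I handed the job in at about 18 s with no verdict returned: the bolt is drawn back about 43 mm with its handle down in the second notch, and the released cover lies flat, handle up, centred and lined up on the mat. I didn't measure the bolt or bystanders again at the end.

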